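Turn the bottle's label to the reader

TASK

The bottle held on the label reader's turntable has its paper label turned away from the reader's window. Turn the bottle until its label squarely faces the window and stays so once you let go (it springs back a little); then, with the bottle released, press the button on top of the reader fully down and let it come up again. Leave the other things standing where they are.

Things in the scene. Friction and masses are not known exactly. Their poses are not given: they have to be found in the camera images.
- reader: Label reader, fixed: foot plate 195 x 110 x 14 mm with turntable and tall white head. Origin: on the turntable's vertical axis at desk height; +x points from the axis to the head, z up. Head 44 x 44 mm in plan, 190 mm high, its window face 80 mm from the axis: a wide gripper fits beside it only with its long side within about 40 degrees of the reader's y, so one grasp turns about 80 degrees.
- bottle: Brown reagent bottle, dark cap, 48 mm diameter, upright on the turntable's axis, not removable. Origin: centre of underside, 24 mm over the desk; straight body 34 to 75 mm over the desk, cap top 117 mm. Its -x axis points out through the label's middle. Turns either way against 0.16 N m dry friction, freely past all that is needed; its rubber sleeve winds up and springs back 0.2 rad on release.
- label (a point): Middle of the paper label (it spans about 135 degrees round the bottle), on the glass 24 mm from the axis and 53 mm over the desk. A small black rubber tab, 5 mm wide, sticks out over the turntable's aluminium rim (radius 30 mm, top 32 mm over the desk) right below the label.
- window (a point): Centre of the reader's black window on the face of its head, 80 mm from the bottle's axis, 62 mm over the desk. To the right of the reader (y below 0.09) stands a fixed pump 0.15 m high: come over it from above.
- read_button_top (a point): Middle of the top of the round black button (24 mm diameter) on top of the reader's head, 102 mm from the bottle's axis. It goes straight down 6 mm against a spring, 5 N when fully down, and comes up by itself.
- large_bottle: Bystander: loose larger brown reagent bottle with a red cap, 58 mm diameter, 110 mm high. Origin: centre of its underside.
- beaker: Bystander: loose small clear beaker, 60 mm wide, 86 mm high. Origin: centre of its underside.
- weight: Bystander: loose brass knob weight, 26 mm diameter, 30 mm high. Origin: centre of its underside.
- slide_box: Bystander: loose blue box, 28 x 78 x 27 mm. Origin: centre of its underside.
- read_button (a joint): How far the button is pressed, in m: 0 up, 0.006 fully down (above 0.0045 counts as fully down).

How it is judged (in metres and radians):
On the way, in this order (a step that is already met when the one before it is completed fails the run):
1. the label faces the window with the bottle let go (x of label in the frame of reader above 0.01 m and y of label in the frame of reader between -0.0036 and 0.0036 m and contact force between the fingers and bottle below 0.1 N), for 0.4 s.
2. the button is pressed fully down with the label facing the window (x of label in the frame of reader above 0.01 m and y of label in the frame of reader between -0.0036 and 0.0036 m and value of joint read_button above 0.0045 m), for 0.05 s.
At the end, for the whole second after the job is handed in: The label faces the reader's window to within 8.5 degrees either way (its middle within 3.6 mm of the line from the bottle's axis to the window, on the window's side), the button is up again (pressed less than 1.5 mm) (x of label in the frame of reader above 0.01 m and y of label in the frame of reader between -0.0036 and 0.0036 m and value of joint read_button below 0.0015 m); the robot touches nothing.
It fails at once if a bystander is moved more than 30 mm (distance of any of large_bottle, beaker, weight, slide_box from where it was at the start of the episode above 0.03 m).
It also fails if it takes over 72 s, if anything falls off the work surface, if the arm or the gripper's body presses on something with over 40 N, if the wrist force passes 120 N, or if a joint passes its speed limit or range.

ROBOT

A 6-joint arm with a two-finger parallel gripper is mounted at the origin on a cart in front of the work surface, level with it; the furniture and walls round the work are solid. World frame = base frame: x ahead of the robot, y to its left, z up, the work surface at z = 0. Lengths are in mm, angles in rad, forces in N, time in s.
With the tool pointing down it reaches from about 300 to 750 mm from the base axis. Payload 8.5 kg.
Tool frame: the origin (TCP) lies midway between the tips of the shut fingers; the grasp point (between the pads) lies 19 mm behind it (robot.grip_point_offset is the distance from the TCP to the grasp point, in mm); z points along the fingers, y is the line along which they close (so a half turn about z gives the same grasp; the last joint's range is limited). The gripper opens to 88 mm and grips with 3 to 60 N. Pads are 18 mm wide; open, the fingers measure 123 mm over their backs; the gripper's body (75 mm by 187 mm) begins 45 mm behind the grasp point.
Start: joints at [1.039, 0.381, 1.297, -0, 1.464, -0.215], TCP at [171.331, 522.615, 238.748] pointing down, gripper open.
Joint ranges: [-3.11, 3.11], [-0.89, 2.33], [0.22, 2.48], [-1.42, 4.56], [0.17, 2.85], [-2.88, 2.88]. Speed limits (rad/s): [2.39, 2.39, 3.14, 3.14, 3.14, 3.14].

INTERFACE

Orientations are given as a unit quaternion [x, y, z, w].
In Python, from cell import robot gives the robot as it stands.
- The arm moves only by the shell command python3 shift.py 'ROWS'. ROWS is a JSON list of rows, 1 to 20 of them, each of 7 numbers: dx, dy, dz in mm, then a rotation vector rx, ry, rz in rad, then the finger opening in mm; each row is the pose to reach, as a shift and turn from the pose commanded when the command began, along the tool's axes at that moment; what a row does not reach only later rows make up. A row lasts 1/10 s, in which the tool goes at most 50 mm and 0.15 rad, less where a joint would pass 70% of its speed; a pose out of reach is approached as far as the arm can. The fingers move at their own pace and stop on an object; the grip force is fixed at half the most. Time passes only in rows, so rows that do not move let the fingers close. It prints the time, the measured TCP pose, the force, the opening and the grip force at its end.
- robot.get_obs(): the state, without advancing time (a new reading comes with each control period).
- robot.capture(name): name is "scene" or "side" or "wrist"; returns a dict with "image" (420x560x3 uint8, red, green, blue), "K" (3x3 intrinsics, pixels), "R" (3x3) and "t" (3): a world point X has camera coordinates R X + t; the wrist camera has in their place "mount" (4x4, takes a point from camera to tool coordinates, whose origin is the TCP and whose axes are the flange's). Camera axes: x right, y down, z forward; pixel columns grow to the right and rows downward; lengths in mm; the calibration is good to about 2 mm. A picture is of the moment at which its call begins: read the wrist's pose just before it. There is no depth.
- robot.job_done(): hands the job in; it is judged then, once.
The state is a dict: "clock": time; "joints": joint angles; "qvel": joint speeds; "joint_torque": joint torques, N m; "eef_pos": TCP position; "eef_rot": TCP orientation; "force": force on the tool from outside, world axes, zero at the start; "torque": the same for the moment, N m; "opening": finger opening in mm; "grip_force": force on a finger pad.
Only numpy, scipy, OpenCV 4.12 (cv2) and the standard library are available. Lean on these libraries where they do the work, as an engineer would, in place of code of your own. Each camera call takes 0.05 s, during which the arm holds its last target. There are 200 camera calls.

## Working session

There is one attempt and no reset: what is moved stays moved. The work goes in short steps, Python scripts to look and compute and a shell command to move; the robot and the scene stay as the last step left them, time stands still between calls to the robot, and variables do not carry over. Pictures are saved under pics/ and viewed, at most 10 in all, crops included, and the job is handed in when it is done.

```bash
ls; mkdir -p pics
python3 - <<'E'
from cell import robot
import cv2,numpy as np
o=robot.get_obs();print(o)
for n in("scene","side","wrist"):
    c=robot.capture(n);cv2.imwrite(f"pics/{n}0.png",c["image"][:,:,::-1])
    np.savez(f"{n}0.npz",**c,p=o["eef_pos"],q=o["eef_rot"])
    print(n,[ (k,np.round(v,3).tolist()) for k,v in c.items() if k!="image"])
E
```

```text
cell.py
pics
shift.py
{'clock': 0.0, 'joints': array([ 1.03867361e+00,  3.81188616e-01,  1.29822402e+00, -4.18173251e-05,
        1.46361517e+00, -2.15312044e-01]), 'qvel': array([-0.00049878, -0.00086571,  0.00026095,  0.00032431,  0.00038892,
       -0.00069614]), 'joint_torque': array([ 5.72327508e-05, -4.37941289e+01, -2.24557686e+01,  7.13530881e-02,
        3.52825981e-02, -1.18479661e-04]), 'eef_pos': array([171.22115184, 522.37941778, 238.15413057]), 'eef_rot': array([ 1.57741445e-01,  9.87480188e-01, -6.75636775e-04, -2.42620000e-04]), 'force': array([-0.38664907, -0.60229029,  0.04754455]), 'torque': array([ 0.0318061 , -0.0292033 ,  0.03424229]), 'grip_force': 0.0, 'opening': 87.73233885162674}
scene [('K', [[434.78, 0.0, 281.18], [0.0, 434.78, 206.986], [0.0, 0.0, 1.0]]), ('R', [[0.703, -0.711, -0.013], [-0.288, -0.268, -0.919], [0.651, 0.65, -0.393]]), ('t', [-212.136, 349.243, 420.018])]
side [('K', [[541.042, 0.0, 280.449], [0.0, 541.042, 208.333], [0.0, 0.0, 1.0]]), ('R', [[-0.999, -0.046, 0.024], [-0.044, 0.529, -0.848], [0.026, -0.847, -0.53]]), ('t', [542.67, 8.907, 1698.663])]
wrist [('K', [[359.43, 0.0, 283.688], [0.0, 359.43, 212.987], [0.0, 0.0, 1.0]]), ('mount', [[-0.0, -0.96, -0.28, 72.457], [1.0, -0.001, 0.001, 0.508], [-0.001, -0.28, 0.96, -145.259], [0.0, 0.0, 0.0, 1.0]])]
```

View pics/scene0.png

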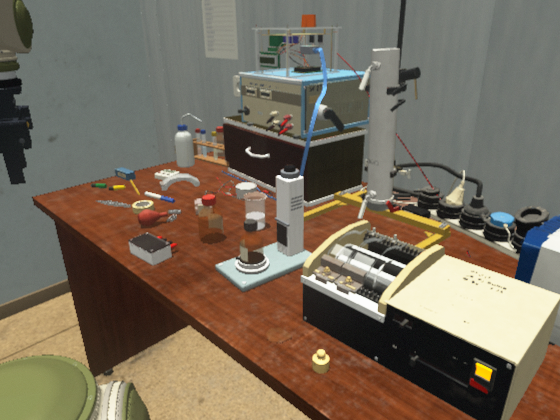

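View pics/wrist0.png

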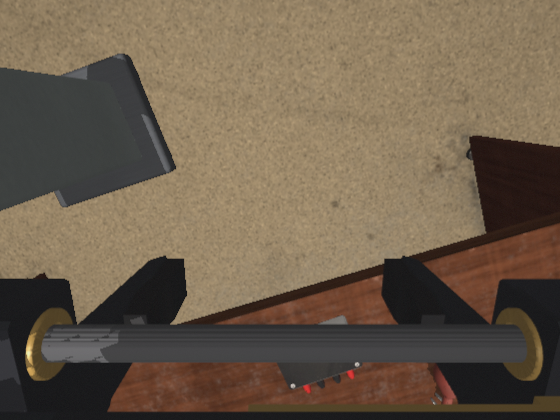

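View pics/side0.png

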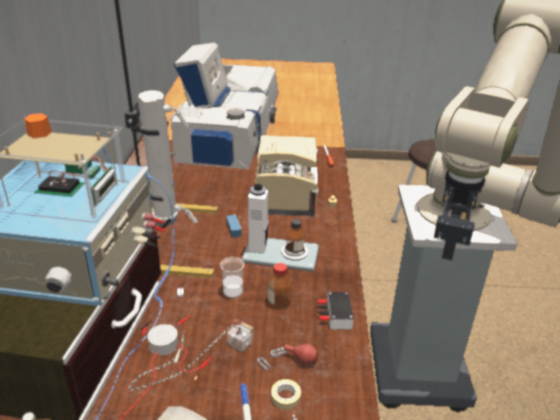

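The scene view shows the bottle on the turntable near (252,255), with the head at (290,215) and its button at (289,170). In the side view the bottle is at (295,248) and the button at (259,187). The wrist sees only floor, so I'll enlarge the other two.

Run:
```python
import cv2,numpy as np
a=cv2.imread("pics/scene0.png")[155:295,200:330];b=cv2.imread("pics/side0.png")[170:310,210:340]
r=lambda i:cv2.resize(i,None,fx=3,fy=4 and 4.0*0.75,interpolation=cv2.INTER_CUBIC)
cv2.imwrite("pics/crop0.png",np.hstack([r(a),r(b)]))
```

```text
(no output)
```

View pics/crop0.png

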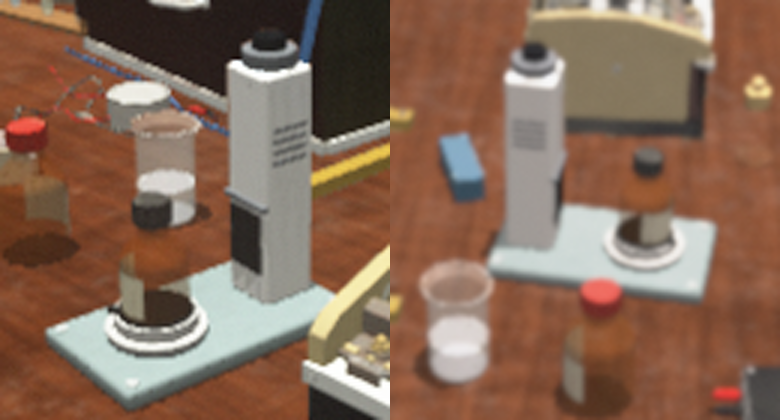

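```bash
cat > h.py <<'E'
import numpy as np
from scipy.optimize import least_squares
from scipy.spatial.transform import Rotation as Ro
def ray(c,uv):
    d=np.linalg.inv(c["K"])@[*uv,1]
    if "mount" in c:
        q=Ro.from_quat(c["q"]).as_matrix();M=c["mount"]
        return q@M[:3,3]+c["p"], q@M[:3,:3]@d
    return -c["R"].T@c["t"], c["R"].T@d
def atz(c,uv,z):
    o,d=ray(c,uv);return o+d*(z-o[2])/d[2]
def tri(*cu):
    A=0;b=0
    for c,uv in cu:
        o,d=ray(c,uv);d=d/np.linalg.norm(d);P=np.eye(3)-np.outer(d,d);A=A+P;b=b+P@o
    return np.linalg.solve(A,b)
E
python3 - <<'E'
from h import *
np.set_printoptions(precision=1,suppress=True)
s=np.load("scene0.npz");d=np.load("side0.npz")
for n,a,b,z in(("cap",(251,220.5),(296,221),117),("rim",(252.3,262),(295,249.3),32),("btn",(290,166.7),(258.7,185.3),200)):
    print(n,tri((s,a),(d,b)),atz(s,a,z),atz(d,b,z))
print("tab",atz(s,(237.7,257.7),32))
print("foot",[atz(s,(200+u/3,155+v/3),14) for u,v in((47,333),(128,395))])
print("footside",[atz(d,(210+(u-390)/3,170+v/3),14) for u,v in((715,222),(703,290),(563,206),(492,268))])
E
```

```text
cap [493.3 272.6 116.2] [492.9 271.5 117. ] [492.8 274.4 117. ]
rim [491.6 271.   22.4] [480.3 258.4  32. ] [492.  283.6  32. ]
btn [592.2 257.2 209.5] [612.8 277.2 200. ] [593.7 240.  200. ]
tab [471.1 293.7  32. ]
foot [array([436.6, 325.5,  14. ]), array([425.1, 225.7,  14. ])]
footside [array([427.5, 229.2,  14. ]), array([439.4, 332. ,  14. ]), array([570. , 214.6,  14. ]), array([626.6, 314.6,  14. ])]
```

```bash
cat >> h.py <<'E'
def shift(o,target,yaw_deg):
    "shift in tool axes to a TCP target with tool x at world yaw"
    R=Ro.from_quat(o["eef_rot"]).as_matrix()
    y=np.radians(yaw_deg);x=np.array([np.cos(y),np.sin(y),0]);z=np.array([0,0,-1.])
    Rt=np.c_[x,np.cross(z,x),z]
    return R.T@(np.array(target)-o["eef_pos"]),Ro.from_matrix(R.T@Rt).as_rotvec()
def yaw(o):
    x=Ro.from_quat(o["eef_rot"]).as_matrix()[:,0];return np.degrees(np.arctan2(x[1],x[0]))
E
python3 - <<'E'
from h import *
from cell import robot
np.set_printoptions(precision=3,suppress=True)
s=np.load("scene0.npz")
p=s["K"]@(s["R"]@[493,272,32]+s["t"]);print("axis px",p[:2]/p[2])
v=atz(s,(237.7,257.7),32)-[493,272,32];print("tab",v,np.degrees(np.arctan2(v[1],v[0])),"cam",-s["R"].T@s["t"])
o=robot.get_obs();print(yaw(o),shift(o,[493,272,240],172.5))
E
```

```text
axis px [252.503 257.459]
tab [-21.868  21.691   0.   ] 135.23289613847427 cam [ -23.771 -330.252  483.483]
161.84881199289856 (array([-383.771, -137.762,   -1.62 ]), array([-0.001, -0.   , -0.186]))
```

```bash
python3 shift.py '[[-40,-14,0,0,0,-0.02,88],[-80,-29,0,0,0,-0.04,88],[-120,-43,0,0,0,-0.06,88],[-160,-57,0,0,0,-0.08,88],[-200,-72,0,0,0,-0.1,88],[-240,-86,0,0,0,-0.12,88],[-280,-100,0,0,0,-0.14,88],[-320,-115,0,0,0,-0.16,88],[-355,-127,0,0,0,-0.18,88],[-384,-138,0,0,0,-0.186,88],[-384,-138,0,0,0,-0.186,88],[-384,-138,0,0,0,-0.186,88],[-384,-138,0,0,0,-0.186,88],[-384,-138,0,0,0,-0.186,88]]'
python3 - <<'E'
from cell import robot
import cv2,numpy as np
o=robot.get_obs();c=robot.capture("wrist");np.savez("wrist1.npz",**c,p=o["eef_pos"],q=o["eef_rot"])
cv2.imwrite("pics/wrist1.png",c["image"][:,:,::-1]);print(o["eef_pos"],o["qvel"].round(3))
E
```

```text
clock: 1.55
eef_pos: [492.4, 272.6, 238.9]
eef_rot: [0.065, 0.998, 0.0, -0.0]
force: [0.4, 0.3, -0.3]
opening: 88.2
grip_force: 0.0
[492.40074626 272.63594991 238.89505834] [-0.002  0.002 -0.003  0.     0.    -0.001]
```

View pics/wrist1.png

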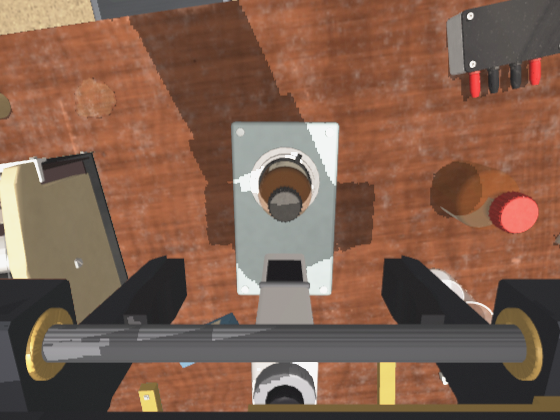

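The wrist view shows the foot plate with corners near (234,124), (338,124), (331,294) and (239,294). The turntable is at about (285,181), the tab at (299,158), the cap at (286,204), and the button at (284,378). Next I'll compute yaw and axis from these.

Run:
```python
from h import *
np.set_printoptions(precision=1,suppress=True)
w=np.load("wrist1.npz");s=np.load("scene0.npz");d=np.load("side0.npz")
C=[atz(w,p,14) for p in((234,124),(338,124),(331,294),(239,294))]
for c in C: print(c)
e=(C[2]+C[3]-C[0]-C[1])/2;print("reader yaw",np.degrees(np.arctan2(e[1],e[0])),np.linalg.norm(e),np.linalg.norm(C[0]-C[1]))
print("rim c",atz(w,(285,181),32),"cap",atz(w,(286,204),117),"tab",atz(w,(299,158),32))
print("btn",[atz(w,(284,378),z) for z in(195,200,205,210)])
print("cap tri",tri((s,(251,220.5)),(d,(296,221)),(w,(286,204))),"btn tri",tri((s,(290,166.7)),(d,(258.7,185.3)),(w,(284,378))))
A=atz(w,(285,181),32);v=atz(w,(299,158),32)-A;print(np.degrees(np.arctan2(v[1],v[0])),np.linalg.norm(v))
import cv2
i=cv2.imread("pics/wrist1.png");cv2.imwrite("pics/crop1.png",cv2.resize(i[110:305,220:350],None,fx=3,fy=3,interpolation=cv2.INTER_CUBIC))
```

```text
[429.6 231.7  14. ]
[443.1 334.9  14. ]
[631.3 310.4  14. ]
[617.5 205.6  14. ]
reader yaw -7.674112210721574 189.70533654207784 104.05708949580644
rim c [490.1 275.2  32. ] cap [491.3 275.4 117. ] tab [469.3 291.7  32. ]
btn [array([583.5, 261.7, 195. ]), array([579.2, 262.2, 200. ]), array([574.9, 262.8, 205. ]), array([570.6, 263.3, 210. ])]
cap tri [492.9 274.  116.2] btn tri [587.9 258.6 206. ]
141.66748040252213 26.59133778347401
```

View pics/crop1.png

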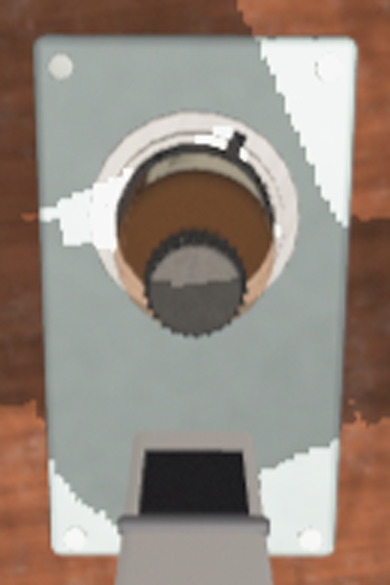

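```bash
python3 shift.py '[[0.5,1,0,0,0,-0.14,88],[0.5,1,10,0,0,-0.28,88],[0.5,1,25,0,0,-0.42,88],[0.5,1,40,0,0,-0.55,88],[0.5,1,60,0,0,-0.61,88],[0.5,1,85,0,0,-0.61,88],[0.5,1,105,0,0,-0.61,88],[0.5,1,125,0,0,-0.61,88],[0.5,1,145,0,0,-0.61,88],[0.5,1,160,0,0,-0.61,88],[0.5,1,172,0,0,-0.61,88],[0.5,1,178,0,0,-0.61,88],[0.5,1,182,0,0,-0.61,88],[0.5,1,182,0,0,-0.61,88],[0.5,1,182,0,0,-0.61,88]]'
```

```text
clock: 3.1
eef_pos: [493.1, 273.0, 57.3]
eef_rot: [-0.237, 0.971, 0.0, 0.0]
force: [0.3, 0.3, -0.0]
opening: 87.9
grip_force: 0.0
```

Clear, with no contact. Close the fingers and see how the force settles.

```bash
python3 shift.py '[[0,0,0,0,0,0,40],[0,0,0,0,0,0,40],[0,0,0,0,0,0,40],[0,0,0,0,0,0,40],[0,0,0,0,0,0,40],[0,0,0,0,0,0,40],[0,0,0,0,0,0,40],[0,0,0,0,0,0,40],[0,0,0,0,0,0,40],[0,0,0,0,0,0,40]]'
```

```text
clock: 4.1
eef_pos: [492.9, 272.9, 56.8]
eef_rot: [-0.237, 0.971, -0.0, 0.0]
force: [-0.3, -1.1, 0.9]
opening: 46.3
grip_force: 30.0
```

```bash
python3 shift.py '[[0,0,0,0,0,0.1,40],[0,0,0,0,0,0.2,40],[0,0,0,0,0,0.3,40],[0,0,0,0,0,0.4,40],[0,0,0,0,0,0.5,40],[0,0,0,0,0,0.6,40],[0,0,0,0,0,0.7,40],[0,0,0,0,0,0.8,40],[0,0,0,0,0,0.9,40],[0,0,0,0,0,1.0,40],[0,0,0,0,0,1.1,40],[0,0,0,0,0,1.16,40],[0,0,0,0,0,1.22,40],[0,0,0,0,0,1.22,40],[0,0,0,0,0,1.22,40]]'
python3 -c "
from h import *;from cell import robot
o=robot.get_obs();print(yaw(o),o['torque'],o['force'])"
```

```text
clock: 5.6
eef_pos: [492.9, 273.5, 56.8]
eef_rot: [0.361, 0.933, 0.001, -0.0]
force: [-0.4, 4.9, -1.2]
opening: 45.8
grip_force: 30.0
137.65776039746618 [ 0.90739465 -0.01369087  0.10656879] [-0.43324236  4.88049903 -1.24730623]
```

```bash
python3 shift.py '[[0,0,0,0,0,0,88],[0,0,0,0,0,0,88],[0,0,0,0,0,0,88],[0,0,0,0,0,0,88],[0,0,0,0,0,0,88],[0,0,0,0,0,0,88],[0,0,0,0,0,-0.13,88],[0,0,0,0,0,-0.26,88],[0,0,0,0,0,-0.39,88],[0,0,0,0,0,-0.52,88],[0,0,0,0,0,-0.65,88],[0,0,0,0,0,-0.78,88],[0,0,0,0,0,-0.91,88],[0,0,0,0,0,-1.04,88],[0,0,0,0,0,-1.16,88],[0,0,0,0,0,-1.22,88],[0,0,0,0,0,-1.22,88]]'
python3 shift.py '[[0,0,0,0,0,0,40],[0,0,0,0,0,0,40],[0,0,0,0,0,0,40],[0,0,0,0,0,0,40],[0,0,0,0,0,0,40],[0,0,0,0,0,0,40],[0,0,0,0,0,0,40],[0,0,0,0,0,0,40],[0,0,0,0,0,0,40]]'
```

```text
clock: 7.3
eef_pos: [492.8, 272.9, 56.7]
eef_rot: [-0.238, 0.971, -0.0, -0.0]
force: [0.8, 0.6, 0.3]
opening: 88.2
grip_force: 0.0
clock: 8.2
eef_pos: [492.9, 272.9, 56.7]
eef_rot: [-0.237, 0.971, -0.0, 0.0]
force: [0.7, -1.4, -0.1]
opening: 46.8
grip_force: 30.0
```

```bash
python3 shift.py '[[0,0,0,0,0,0.1,40],[0,0,0,0,0,0.2,40],[0,0,0,0,0,0.3,40],[0,0,0,0,0,0.4,40],[0,0,0,0,0,0.5,40],[0,0,0,0,0,0.6,40],[0,0,0,0,0,0.7,40],[0,0,0,0,0,0.8,40],[0,0,0,0,0,0.9,40],[0,0,0,0,0,1.0,40],[0,0,0,0,0,1.1,40],[0,0,0,0,0,1.16,40],[0,0,0,0,0,1.22,40],[0,0,0,0,0,1.22,40],[0,0,0,0,0,1.22,40]]'
```

```text
clock: 9.7
eef_pos: [492.9, 273.5, 56.8]
eef_rot: [0.361, 0.932, 0.001, -0.0]
force: [0.5, 5.0, -0.7]
opening: 47.0
grip_force: 30.0
```

```bash
python3 shift.py '[[0,0,0,0,0,0,88],[0,0,0,0,0,0,88],[0,0,0,0,0,0,88],[0,0,0,0,0,0,88],[0,0,0,0,0,0,88],[0,0,-15,0,0,0,88],[0,0,-35,0,0,0,88],[0,0,-60,0,0,0,88],[0,0,-90,0,0,0,88],[0,0,-120,0,0,0.1,88],[0,0,-150,0,0,0.22,88],[0,0,-170,0,0,0.36,88],[0,0,-182,0,0,0.5,88],[0,0,-182,0,0,0.64,88],[0,0,-182,0,0,0.78,88],[0,0,-182,0,0,0.9,88],[0,0,-182,0,0,0.97,88],[0,0,-182,0,0,0.97,88],[0,0,-182,0,0,0.97,88],[0,0,-182,0,0,0.97,88]]'
python3 - <<'E'
from cell import robot
from h import *
import cv2
o=robot.get_obs();c=robot.capture("wrist");np.savez("wrist2.npz",**c,p=o["eef_pos"],q=o["eef_rot"])
im=c["image"][:,:,::-1];cv2.imwrite("pics/wrist2.png",im);print(yaw(o))
M=c["mount"];R=Ro.from_quat(o["eef_rot"]).as_matrix()
def px(X):
    t=R.T@(np.array(X)-o["eef_pos"]);k=M[:3,:3].T@(t-M[:3,3]);p=c["K"]@k;return p[:2]/p[2]
a=px([492.3,273.5,32]).astype(int);print(a)
u,v=a;cv2.imwrite("pics/crop2.png",cv2.resize(im[v-65:v+65,u-65:u+65],None,fx=4,fy=4,interpolation=cv2.INTER_CUBIC))
E
```

```text
clock: 11.7
eef_pos: [492.8, 272.9, 238.7]
eef_rot: [0.754, 0.656, -0.0, -0.0]
force: [-0.1, -0.2, 0.9]
opening: 87.9
grip_force: 0.0
82.06301760309292
[283 183]
```

View pics/crop2.png

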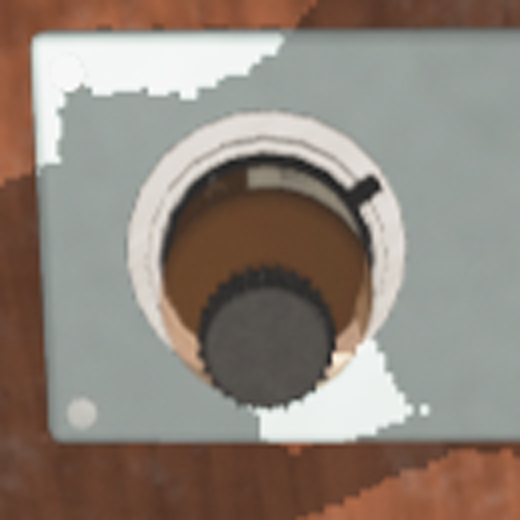

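Run:
```python
from h import *
np.set_printoptions(precision=1,suppress=True)
w=np.load("wrist2.npz");w1=np.load("wrist1.npz")
f=lambda p:(218+p[0]/4,118+p[1]/4); g=lambda p:(220+p[0]/3,110+p[1]/3)
print("cap",atz(w,f((267,338)),117),atz(w1,g((195,283)),117))
print("rimc",atz(w,f((267,254)),32),atz(w1,g((198,208)),32))
T=atz(w,f((364,194)),32);T1=atz(w1,g((236,143)),32);print("tab",T,T1)
for A,t in((atz(w,f((267,254)),32),T),(atz(w,f((267,338)),117),T),(atz(w1,g((198,208)),32),T1),(atz(w1,g((195,283)),117),T1)):
    v=t-A;print(np.degrees(np.arctan2(v[1],v[0])),np.hypot(*v[:2]))
C=[atz(w1,g(p),14) for p in((34,37),(357,37),(337,555),(52,555))]
for a,b in((0,3),(1,2)): e=C[b]-C[a];print("yaw",np.degrees(np.arctan2(e[1],e[0])),np.hypot(*e[:2]))
e=C[1]-C[0];print(np.degrees(np.arctan2(e[1],e[0]))-90)
m=sum(C)/4;print("mid",m)
a,b=[atz(w,f(p),14) for p in((36,37),(520,31))];e=b-a;print("yaw2",np.degrees(np.arctan2(e[1],e[0])))
a,b=[atz(w,f(p),14) for p in((55,440),(520,440))];e=b-a;print("yaw2",np.degrees(np.arctan2(e[1],e[0])))
```

```text
cap [494.  276.2 117. ] [491.4 274.6 117. ]
rimc [494.1 275.7  32. ] [488.6 276.4  32. ]
tab [519.8 287.2  32. ] [468.9 291.4  32. ]
24.202968550155756 28.141003243399048
23.0728486254002 28.026290620403863
142.67951468149525 24.75269907894297
143.296226074985 28.109975678956864
yaw -7.719974944243348 192.5654854673336
yaw -7.237046520306638 192.6455225619534
-7.433758286268855
mid [530.2 270.1  14. ]
yaw2 -7.261444240894384
yaw2 -7.943188637549405
```

```bash
python3 shift.py '[[0,0,0,0,0,-0.13,88],[0,0,0,0,0,-0.27,88],[0,0,0,0,0,-0.41,88],[0,0,0,0,0,-0.55,88],[0,0,0,0,0,-0.69,88],[0,0,0,0,0,-0.83,88],[0,0,0,0,0,-0.97,88],[0,0,5,0,0,-1.11,88],[0,0,15,0,0,-1.25,88],[0,0,30,0,0,-1.39,88],[0,0,45,0,0,-1.53,88],[0,0,60,0,0,-1.67,88],[0,0,80,0,0,-1.81,88],[0,0,100,0,0,-1.92,88],[0,0,120,0,0,-1.95,88],[0,0,140,0,0,-1.95,88],[0,0,160,0,0,-1.95,88],[0,0,175,0,0,-1.95,88],[0,0,182,0,0,-1.95,88],[0,0,182,0,0,-1.95,88]]'
python3 shift.py '[[0,0,0,0,0,0,88],[0,0,0,0,0,0,40],[0,0,0,0,0,0,40],[0,0,0,0,0,0,40],[0,0,0,0,0,0,40],[0,0,0,0,0,0,40],[0,0,0,0,0,0,40],[0,0,0,0,0,0,40],[0,0,0,0,0,0,40],[0,0,0,0,0,0,40]]'
python3 -c "
from h import *;from cell import robot
o=robot.get_obs();print(yaw(o))"
```

```text
clock: 13.75
eef_pos: [492.6, 272.8, 56.2]
eef_rot: [-0.119, 0.993, -0.0, -0.001]
force: [-0.8, -0.7, -0.1]
opening: 88.0
grip_force: 0.0
clock: 14.75
eef_pos: [492.9, 273.1, 56.8]
eef_rot: [-0.119, 0.993, 0.0, 0.0]
force: [-0.8, 1.9, 1.3]
opening: 46.5
grip_force: 30.0
-166.2918905172122
```

Gripped at yaw 193.7°. I'll turn 0.74 rad, release, rise, and look from the same viewpoint (tool yaw about 82°).

```bash
python3 shift.py '[[0,0,0,0,0,0.1,40],[0,0,0,0,0,0.2,40],[0,0,0,0,0,0.3,40],[0,0,0,0,0,0.4,40],[0,0,0,0,0,0.5,40],[0,0,0,0,0,0.6,40],[0,0,0,0,0,0.68,40],[0,0,0,0,0,0.74,40],[0,0,0,0,0,0.74,40],[0,0,0,0,0,0.74,40],[0,0,0,0,0,0.74,40]]'
python3 shift.py '[[0,0,0,0,0,0,88],[0,0,0,0,0,0,88],[0,0,0,0,0,0,88],[0,0,0,0,0,0,88],[0,0,0,0,0,0,88],[0,0,0,0,0,0,88],[0,0,-15,0,0,0,88],[0,0,-35,0,0,0,88],[0,0,-60,0,0,0,88],[0,0,-90,0,0,0,88],[0,0,-120,0,0,0.1,88],[0,0,-150,0,0,0.23,88],[0,0,-170,0,0,0.37,88],[0,0,-182,0,0,0.51,88],[0,0,-182,0,0,0.65,88],[0,0,-182,0,0,0.79,88],[0,0,-182,0,0,0.93,88],[0,0,-182,0,0,1.07,88],[0,0,-182,0,0,1.18,88],[0,0,-182,0,0,1.21,88]]'
python3 shift.py '[[0,0,0,0,0,0,0],[0,0,0,0,0,0,0],[0,0,0,0,0,0,0]]'
python3 - <<'E'
from cell import robot
from h import *
import cv2
o=robot.get_obs();c=robot.capture("wrist");np.savez("wrist3.npz",**c,p=o["eef_pos"],q=o["eef_rot"])
im=c["image"][:,:,::-1];cv2.imwrite("pics/wrist3.png",im);print(yaw(o))
u,v=283,183
a=cv2.resize(im[v-65:v+65,u-65:u+65],None,fx=4,fy=4,interpolation=cv2.INTER_CUBIC)
s=robot.capture("scene");np.savez("scene3.npz",**s)
b=cv2.resize(s["image"][155:285,200:265,::-1],None,fx=4,fy=4,interpolation=cv2.INTER_CUBIC)
cv2.imwrite("pics/crop3.png",np.hstack([a,b]))
E
```

```text
clock: 15.85
eef_pos: [492.9, 273.4, 56.8]
eef_rot: [0.247, 0.969, 0.0, 0.0]
force: [-0.6, 5.7, -0.6]
opening: 46.4
grip_force: 30.0
clock: 17.85
eef_pos: [492.8, 272.9, 238.7]
eef_rot: [0.756, 0.655, -0.0, -0.0]
force: [-0.6, -0.5, 0.3]
opening: 88.2
grip_force: 0.0
clock: 18.15
eef_pos: [492.8, 272.9, 238.7]
eef_rot: [0.754, 0.656, -0.0, -0.0]
force: [-0.2, -0.8, 0.1]
opening: 65.9
grip_force: 0.0
82.05924083563035
```

View pics/crop3.png

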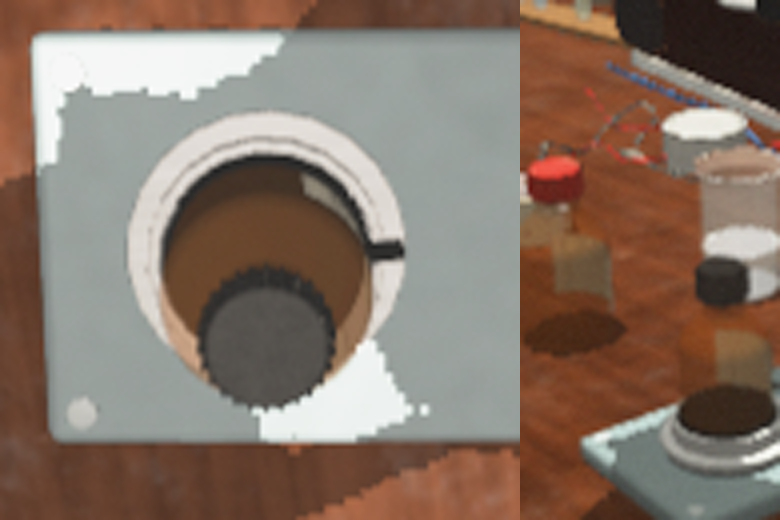

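The tab now points toward the window: its middle is at crop (387,250) against a rim centre of (267,254). I'll quantify that and refine the button position.

Run:
```python
from h import *
from cell import robot
np.set_printoptions(precision=1,suppress=True)
w=np.load("wrist3.npz");f=lambda p:(218+p[0]/4,118+p[1]/4)
for t in((387,250),(376,251),(400,249)):
  T=atz(w,f(t),32)
  for A in(atz(w,f((267,254)),32),atz(w,f((267,338)),117)):
    v=T-A;print(T,np.degrees(np.arctan2(v[1],v[0])),np.hypot(*v[:2]))
y=np.radians(-7.6)
B=np.array([493,273.5])+102*np.array([np.cos(y),np.sin(y)]);print("btn",B)
o=robot.get_obs();print(shift(o,[*B,235],82))
```

```text
[523.8 272.6  32. ] -6.012385141610768 29.830890971254696
[523.8 272.6  32. ] -7.033223602386089 30.00945111115774
[521.  272.7  32. ] -6.350203510580646 27.09704328817847
[521.  272.7  32. ] -7.4710529824126555 27.27920925549031
[527.  272.4  32. ] -5.764752048336646 33.06091048595807
[527.  272.4  32. ] -6.68774537997303 33.23670770745792
btn [594.1 260. ]
(array([  1.2, 102.1,   3.7]), array([-0.,  0.,  0.]))
```

```bash
python3 shift.py '[[0,20,0,0,0,0,0],[0,45,0,0,0,0,0],[0,70,0,0,0,0,0],[0,90,0,0,0,0,0],[0,101,0,0,0,0,0],[0,101,0,0,0,0,0],[0,101,5,0,0,0,0],[0,101,10,0,0,0,0],[0,101,15,0,0,0,0],[0,101,20,0,0,0,0],[0,101,20,0,0,0,0],[0,101,20,0,0,0,0]]'
python3 - <<'E'
from cell import robot
from h import *
import cv2
s=robot.capture("scene")["image"][120:220,230:350,::-1];d=robot.capture("side")["image"][140:240,200:320,::-1]
r=lambda i:cv2.resize(i,None,fx=3.3,fy=3.3,interpolation=cv2.INTER_CUBIC)
cv2.imwrite("pics/crop4.png",np.hstack([r(s),r(d)]))
E
```

```text
clock: 19.45
eef_pos: [592.8, 258.9, 218.8]
eef_rot: [0.755, 0.656, -0.0, -0.0]
force: [0.0, -1.0, -0.3]
opening: 0.5
grip_force: 0.0
```

View pics/crop4.png

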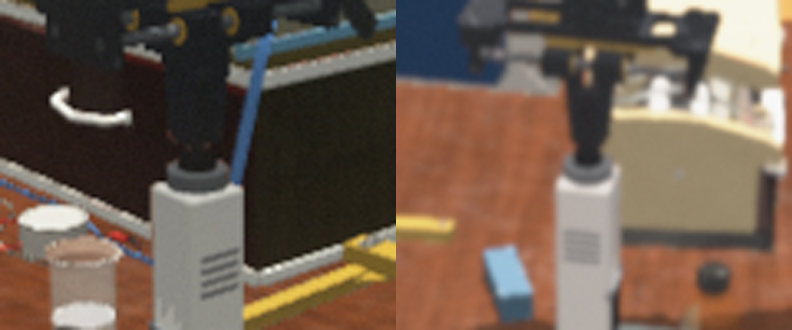

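Both views show the closed fingers centred over the button (left at about (200,155), right at about (588,150)). Descend slowly with force checks.

```bash
python3 shift.py '[[0,0,3,0,0,0,0],[0,0,6,0,0,0,0],[0,0,9,0,0,0,0],[0,0,11,0,0,0,0],[0,0,11,0,0,0,0],[0,0,11,0,0,0,0]]'
```

```text
clock: 20.15
eef_pos: [592.9, 258.8, 208.1]
eef_rot: [0.755, 0.656, 0.0, 0.0]
force: [-0.6, -1.0, 3.1]
opening: 0.2
grip_force: 1.9
```

```bash
python3 shift.py '[[0,0,1,0,0,0,0],[0,0,2,0,0,0,0],[0,0,2,0,0,0,0],[0,0,2,0,0,0,0]]'; python3 shift.py '[[0,0,1,0,0,0,0],[0,0,2,0,0,0,0],[0,0,2,0,0,0,0],[0,0,2,0,0,0,0]]'
```

```text
clock: 20.55
eef_pos: [592.9, 258.8, 206.4]
eef_rot: [0.755, 0.656, 0.0, 0.0]
force: [-1.5, -0.1, 7.0]
opening: 0.5
grip_force: 3.6
clock: 20.95
eef_pos: [593.0, 258.9, 206.3]
eef_rot: [0.755, 0.656, 0.001, 0.001]
force: [-5.4, -1.8, 17.2]
opening: 0.5
grip_force: 8.4
```

```bash
python3 shift.py '[[0,0,-4,0,0,0,0],[0,0,-15,0,0,0,0],[0,0,-35,0,0,0,0],[0,0,-60,0,0,0,0],[0,0,-80,0,0,0,0],[0,-20,-90,0,0,0,0],[0,-50,-90,0,0,0,0],[0,-80,-90,0,0,0,0],[0,-101,-90,0,0,0,0],[0,-101,-80,0,0,0,0],[0,-101,-65,0,0,0,0],[0,-101,-50,0,0,0,0],[0,-101,-36,0,0,0,0],[0,-101,-36,0,0,0,88],[0,-101,-36,0,0,0,88],[0,-101,-36,0,0,0,88],[0,-101,-36,0,0,0,88]]'
python3 - <<'E'
from cell import robot
import cv2,numpy as np
im=robot.capture("wrist")["image"][:,:,::-1];s=robot.capture("scene")["image"][:,:,::-1]
r=lambda i:cv2.resize(i,None,fx=3,fy=3,interpolation=cv2.INTER_CUBIC)
cv2.imwrite("pics/crop5.png",np.hstack([r(im[118:248,218:348]),r(s[155:285,200:330])]))
E
```

```text
clock: 22.65
eef_pos: [493.2, 272.9, 240.3]
eef_rot: [0.755, 0.656, 0.0, 0.0]
force: [0.1, 0.6, 0.1]
opening: 30.4
grip_force: 0.0
```

View pics/crop5.png

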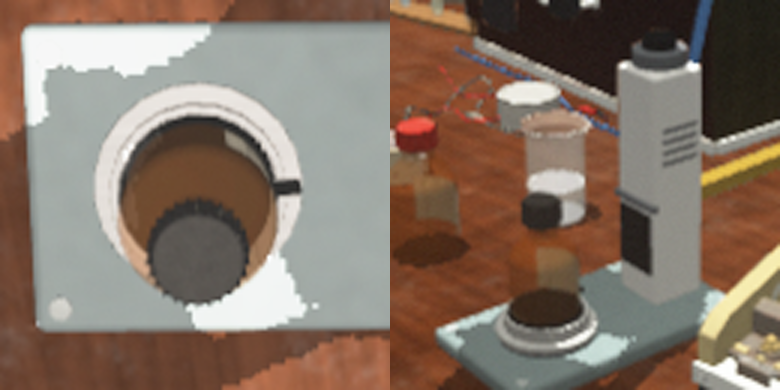

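The tab still points squarely at the window (crop (287,187)), the button is up as in the first scene view, the bystanders in view have not moved, and the arm is clear.

```bash
python3 -c "
from cell import robot
print(robot.job_done())"
```

```text
the job is handed in; nothing more can be done
None
```

I handed the job in at about 23 s: by my camera measurements the label faces the window to within about 2°, I pressed the button to its stop with the bottle released and it came back up, and the bystanders in the last view had not moved; the hand-in gave no verdict.

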